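Load the brass ring die under the press's slotted plate

TASK

Take the brass die out of the wooden rack and slide it, standing upright, sideways into the slot of the press's steel plate so that its flange goes in under the plate, until the flange rests against the black stop pin underneath; then let go. Nobody noted where the stop pin was left, and it is held by friction only, so go in gently, feel for it and do not shift it. Leave the other dies, the glass jar and the bezel pusher where they are.

Things in the scene. Friction and masses are not known exactly. Their poses are not given: they have to be found in the camera images.
- die_brass: The brass ring die (about 0.2 kg), a round barrel 26 mm in diameter standing on a round flange 44 mm in diameter and 6 mm thick; 66 mm tall in all. Origin at the centre of the flange's underside, z up along the barrel. It starts in one of the three bays of the rack.
- press: Black cast hand press, fixed. Origin on the bench below the middle of the slotted plate; x is the way the die slides in, z up. Flat bed, top 30 mm above the origin, x -120 to 240 mm, |y| to 65 mm; a free ledge in front of the plate (x < -46 mm). Behind the plate a stop housing (x 61 to 91 mm, 76 mm high), then column, head and spoked wheel (x above 110 mm, up to 320 mm high; wheel on the -y side).
- slot_mouth (a point): Middle of the open mouth of the slot in the plate, at the bed's top surface (press x = -46 mm, z = 30 mm). The plate reaches from here to x = +57 mm, |y| to 60 mm; underside 8.5 mm and top 16.5 mm above the bed, leaving a gap 8.5 mm high, 51 mm wide for the flange. The slot is 29 mm wide along x, flared to about 40 mm here.
- slot_end (a point): Closed end of the slot, at the bed's top surface (press x = +45 mm, z = 30 mm). Under the plate a black stop pin, barely seen (16 mm wide, on the slot's middle line, pointing to the mouth) stops the flange's leading edge when the die's axis is 27 to 45 mm short of this point: different each time, not measured. The pin is held by friction only: a push of about 14 N or more shifts it.
- rack: Slotted wooden rack, fixed, 262 by 75 mm. Origin at the centre of its underside; three bays in a row along its x axis at x = -80, 0 and +80 mm. The bays' floor is 12 mm above the origin, the blocks between the bays and the rail behind rise to 26 mm; a die is lifted straight up out of its bay.
- die_steel_a: Steel die of the same size as the brass one, in another bay of the rack; stays there. Origin at the centre of its underside.
- die_steel_b: Steel die of the same size as the brass one, in another bay of the rack; stays there. Origin at the centre of its underside.
- jar: Glass parts jar with a steel cap, 60 mm in diameter, 85 mm tall, standing on the bench; stays there. Origin at the centre of its underside.
- pusher: Bezel pusher lying on the bench: dark wooden handle 45 by 26 by 24 mm with a brass shank, 92 mm long in all; stays there. Origin on the bench below the handle.
There are look-alikes about, which are no part of the job. Leave any green look-alike of the die_brass alone.

How it is judged:
On the way, in this order (a step that is already met when the one before it is completed fails the run):
1. the brass die has been lifted out of the rack and stands clear of it (height (world z) of die_brass above 0.027 m and contact force between die_brass and rack below 0.1 N and x of die_brass in the frame of press below -0.03 m), for 0.1 s.
2. the die stands in the slot with its flange under the plate (x of die_brass in the frame of press above -0.022 m and z of die_brass in the frame of press between 0.027 and 0.0335 m and y of die_brass in the frame of press between -0.003 and 0.003 m), for 0.1 s.
At the end, for the whole second after the job is handed in: The brass die stands upright (within 0.06 rad) and still on the bed in the slot (within 3 mm of its middle line), flange under the plate, the flange's leading edge within 2 mm of the stop pin's end, and released (horizontal distance between die_brass and gauge_pin_c0 below 0.049 m and x of die_brass in the frame of press above -0.005 m and y of die_brass in the frame of press between -0.003 and 0.003 m and z of die_brass in the frame of press between 0.028 and 0.032 m and angle between die_brass's own z axis and vertical below 0.06 rad and linear speed of die_brass below 0.01 m/s); the robot touches nothing.
It fails at once if the stop pin is shifted by more than 2 mm (distance of gauge_pin_c0 from where it was at the start of the episode above 0.002 m).
It fails at once if the die is forced against the press with more than 30 N (contact force between die_brass and press above 30 N).
It fails at once if another die is moved by more than 15 mm (distance of any of die_steel_a, die_steel_b from where it was at the start of the episode above 0.015 m).
It fails at once if the jar or the pusher is moved by more than 15 mm (distance of any of jar, pusher from where it was at the start of the episode above 0.015 m).
It also fails if it takes over 51 s, if anything falls off the work surface, if the arm or the gripper's body presses on something with over 40 N, if the wrist force passes 120 N, or if a joint passes its speed limit or range.

ROBOT

A 7-joint arm with a two-finger parallel gripper is mounted at the origin on the work surface. World frame = base frame: x ahead of the robot, y to its left, z up, the work surface at z = 0. Lengths are in m, angles in rad, forces in N, time in s.
With the tool pointing down it reaches from about 0.425 to 1.025 m from the base axis. Payload 9.4 kg.
Tool frame: the origin (TCP) lies on the centre line of the jaws, within the pads' length; the fingertips stand 14 mm ahead of it and the grasp point (between the pads) lies 5 mm behind it (tip_reach is the distance from the TCP to the fingertips, in m); z points along the fingers, y is the line along which they close (so a half turn about z gives the same grasp; the last joint's range is limited). The gripper opens to 93 mm and grips with 3 to 60 N. Pads are 15 mm wide; open, the fingers measure 128 mm over their backs; the gripper's body (75 mm by 188 mm) begins 65 mm behind the grasp point.
Start: joints at [-1.347, 0.599, -0.003, 1.599, 0.002, 0.943, -0.08], TCP at [0.215, 0.692, 0.233] pointing down, gripper open.
Joint ranges: [-2.57, 2.57], [-0.35, 1.97], [-1.29, 1.29], [0.11, 2.56], [-1.05, 4.19], [0.11, 1.86], [-2.63, 2.63]. Speed limits (rad/s): [2.22, 2.22, 3.01, 3.01, 3.14, 3.14, 3.14].

INTERFACE

Orientations are given as a rotation vector (axis times angle).
In Python, from station import * gives the robot as it stands.
- The arm moves only by the tool step_arm, never from a script. Its argument "steps" is a list of rows, each an object of numbers: "dx", "dy", "dz": the shift along the tool's x, y, z as a fraction of full scale; "roll": the turn about the tool's z as a fraction of full scale. A call has 1 to 20 rows; each row is the pose to reach, as a shift and turn from the pose commanded when the call began, along the tool's axes at that moment, turning the shorter way round; what a row does not reach only later rows make up. Full scale, the value 1, is 0.25 m for a shift and 180 degrees for a turn. A row lasts 1/10 s, in which the tool goes at most 50 mm and 8.59 degrees, less where a joint would pass 70% of its speed; a pose out of reach is approached as far as the arm can. A call with a number of a shift or a turn outside -1 to 1 is refused whole. A call with a gripper value outside its range is refused whole. "jaw" is the opening, from 0 (shut) to 1 (fully open), set as the call begins (left out, the last holds). The fingers move at their own pace and stop on an object; "squeeze" is the grip in N (left out, the last holds). Time passes only in rows, so rows that repeat a pose let the fingers close. It gives the time, the measured TCP pose, the force, the opening and the grip force at its end, in the units of the state.
- observe(): the state, without advancing time (a new reading comes with each control period).
- grab_frame(name): name is "scene" or "top"; returns the picture (420x560x3 uint8, red, green, blue); there is no depth.
- camera_info(name): a dict with "camera_matrix" (3x3 intrinsics, pixels), "extrinsics" (4x4, takes a point from camera to world coordinates). Camera axes: x right, y up, looking along -z (the intrinsics and any distortion apply to the point x, -y, -z); pixel columns grow to the right and rows downward; lengths in m; the calibration is good to about 2 mm. A picture is of the moment at which its call begins. camera_info takes no time and is no camera call.
- close_job(): hands the job in; it is judged then, once.
The state is a dict: "t": time; "q": joint angles; "joint_vel": joint speeds; "tau": joint torques, N m; "tool_pos": TCP position; "ee_rot": TCP orientation; "force": force on the tool from outside, world axes, zero at the start; "ft_torque": the same for the moment, N m; "finger_gap": finger opening in m; "finger_force": force on a finger pad.
Only numpy, scipy, OpenCV 4.12 (cv2) and the standard library are available. Lean on these libraries where they do the work, as an engineer would, in place of code of your own. Each camera call takes 0.05 s, during which the arm holds its last target. There are 200 camera calls.

## Working session

There is one attempt and no reset: what is moved stays moved. The work goes in short steps, Python scripts to look and compute and a tool call to move; the robot and the scene stay as the last step left them, time stands still between calls to the robot, and variables do not carry over. Pictures are saved under pics/ and viewed, at most 10 in all, crops included, and the job is handed in when it is done.

Besides the shell and the picture viewer there is one more tool, called after ">>>" in YAML: its name, and indented under it one key for each argument. step_arm: Moves the arm, as the interface text tells. Its arguments: {"type":"object","properties":{"steps":{"type":"array"},"jaw":{"type":"number"},"squeeze":{"type":"number"}},"required":["steps"]}

```bash
mkdir -p pics; ls; python3 - <<'E'
from station import *
import cv2,numpy as np
s=observe();print({k:np.round(v,3) for k,v in s.items()})
for n in("scene","top"):
    im=grab_frame(n);cv2.imwrite(f"pics/{n}0.png",im[:,:,::-1])
    c=camera_info(n);print(n,np.round(c["camera_matrix"],1),np.round(c["extrinsics"],3),c.keys())
E
```

```text
pics
{'t': np.float64(0.0), 'q': array([-1.347,  0.6  , -0.003,  1.6  ,  0.002,  0.943, -0.08 ]), 'joint_vel': array([ 0.001, -0.   , -0.001,  0.001, -0.   , -0.001,  0.   ]), 'tau': array([-0.0000e+00, -7.6506e+01,  1.4970e+00, -2.5235e+01, -5.2000e-02,
        1.7000e-02,  0.0000e+00]), 'tool_pos': array([0.215, 0.692, 0.232]), 'ee_rot': array([-4.710e-01, -3.106e+00,  2.000e-03]), 'force': array([-0.783,  1.117, -0.669]), 'ft_torque': array([ 0.031, -0.006,  0.014]), 'finger_force': np.float64(0.0), 'finger_gap': np.float64(0.093)}
scene [[464.2   0.  281.5]
 [  0.  464.2 215.4]
 [  0.    0.    1. ]] [[-0.507 -0.707  0.494  1.046]
 [ 0.862 -0.408  0.301  0.258]
 [-0.011  0.578  0.816  0.812]
 [ 0.     0.     0.     1.   ]] dict_keys(['camera_matrix', 'extrinsics'])
top [[425.5   0.  276.4]
 [  0.  425.5 210.5]
 [  0.    0.    1. ]] [[-0.013  0.997 -0.077  0.492]
 [-1.    -0.015 -0.02  -0.048]
 [-0.021  0.077  0.997  0.968]
 [ 0.     0.     0.     1.   ]] dict_keys(['camera_matrix', 'extrinsics'])
```

View pics/scene0.png

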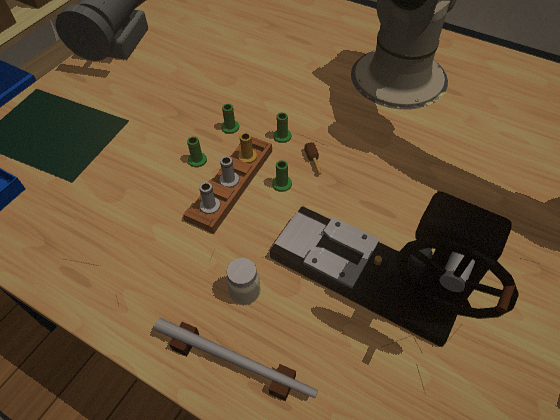

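View pics/top0.png

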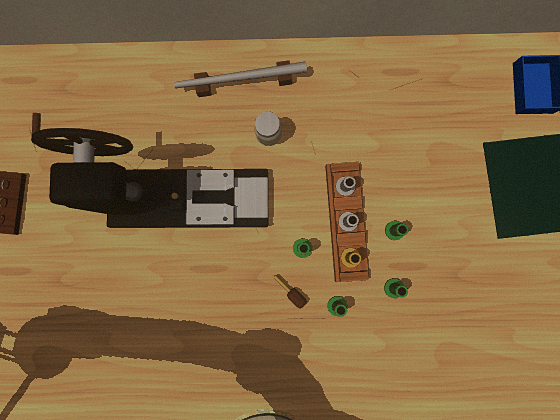

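Candidates for the brass die are:
- scene: yellow (247,148), steel (228,171) and (208,197), green (229,118), (282,127), (196,152) and (282,176)
- top: yellow (351,258), steel (349,220) and (347,184), green (303,248), (397,229), (397,288) and (339,306)

I choose the yellow one in the rack's end bay, scene (247,148) and top (351,258). Next I check it and the press in one close crop.

```bash
python3 - <<'E'
import cv2,numpy as np
t=cv2.imread("pics/top0.png");s=cv2.imread("pics/scene0.png")
r=lambda im,x,y,w,h,k:cv2.resize(im[y:y+h,x:x+w],None,fx=k,fy=k,interpolation=cv2.INTER_CUBIC)
g=lambda im:np.clip((im/255.)**.6*255,0,255).astype('uint8')
a=r(g(t),180,160,100,75,4);b=r(g(t),320,225,60,75,4)   # 400x300, 240x300
c=r(g(s),265,200,125,100,3);d=r(g(s),215,120,75,100,3) # 375x300,225x300
o=np.zeros((600,660,3),'uint8');o[:300,:400]=a;o[:300,400:640]=b;o[300:,:375]=c;o[300:,400:625]=d
cv2.imwrite("pics/crop.png",o)
E
```

```text
(no output)
```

View pics/crop.png

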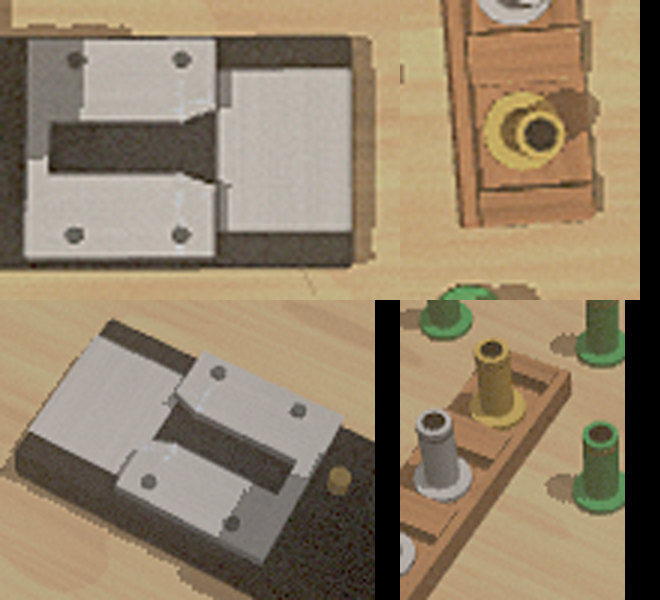

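The crop confirms the yellow brass die: top view rim centre about (355.6,258) and flange centre about (350.6,257.6). The plate and slot are clear too, with the slot running from about (192,197) to its mouth at (234,197).

```bash
cat > h.py <<'E'
from station import *
import cv2,numpy as np
def ray(n,u,v,z):
    c=camera_info(n);K=c["camera_matrix"];E=c["extrinsics"]
    d=E[:3,:3]@np.array([(u-K[0,2])/K[0,0],-(v-K[1,2])/K[1,1],-1]);o=E[:3,3]
    return o+d*(z-o[2])/d[2]
E
python3 - <<'E'
from h import *
t=cv2.imread("pics/top0.png");g=t.max(2).astype(float)
def edge(prof,a,b,sign):  # subpixel gradient peak centroid
    d=np.clip(sign*np.diff(prof[a:b]),0,None);i=d.argmax();k=slice(max(i-1,0),i+2)
    return a+(np.arange(len(d))[k]*d[k]).sum()/d[k].sum()+.5
def horiz(c0,c1,a,b,s): return np.array([[c,edge(g[:,c],a,b,s)] for c in range(c0,c1)])
def vert(r0,r1,a,b,s): return np.array([[edge(g[r],a,b,s),r] for r in range(r0,r1)])
W=lambda P,z:np.array([ray("top",u,v,z) for u,v in P])
Z=.0465
for n,P in dict(slot_hi=horiz(196,222,184,197,-1),slot_lo=horiz(196,222,197,210,1),out_hi=horiz(204,230,163,176,1),out_lo=horiz(192,230,218,230,-1),
  slotend=vert(193,201,188,198,-1),mouth_up=vert(174,184,228,240,-1),mouth_lo=vert(210,220,228,240,-1),back=vert(205,220,182,192,1)).items():
    w=W(P,Z);l=cv2.fitLine(w[:,:2].astype(np.float32),cv2.DIST_HUBER,0,.01,.01).ravel()
    print(n,np.round(np.median(P,0),2),"world",np.round(l[2:],4),"dir deg",round(np.degrees(np.arctan2(l[1],l[0])),2))
hsv=cv2.cvtColor(t,cv2.COLOR_BGR2HSV)
print("rim top",ray("top",355.4,257.9,.078),"flange",ray("top",350.4,257.3,.018))
print("rim scene",ray("scene",215+91/3,120+50/3,.078))
for a in[(113,28),(218,82),(341,413)]:pass
for nm,X,Y in[("mouth+y corner",203,352),("mouth-y corner",117,482),("back -y",263,562),("back +y",341,413),("slot end a",295,458),("slot end b",277,492)]:
    print(nm,np.round(ray("scene",265+(X+.5)/3-.5,200+(Y-300+.5)/3-.5,Z),4))
for nm,X,Y in[("rack bl",462,226),("rack br",597,220),("rack tl",446,0)]:
    print(nm,np.round(ray("top",320+(X-400)/4,225+Y/4,.026),4))
E
```

```text
slot_hi [208.5  189.78] world [0.6107 0.1113] dir deg 89.14
slot_lo [208.5  203.19] world [0.5813 0.1186] dir deg 89.12
out_hi [216.5 169.5] world [0.6553 0.0971] dir deg 89.04
out_lo [210.5  223.88] world [0.5362 0.111 ] dir deg 89.62
slotend [191.7 196.5] world [0.5966 0.1552] dir deg -2.11
mouth_up [233.23 178.5 ] world [0.6348 0.064 ] dir deg -1.23
mouth_lo [232.91 214.5 ] world [0.5558 0.065 ] dir deg 0.16
back [186.03 212.  ] world [0.5639 0.1676] dir deg -2.74
rim top [ 0.45977234 -0.19273055  0.078     ] flange [ 0.45906772 -0.19148735  0.018     ]
rim scene [ 0.45862285 -0.18944015  0.078     ]
mouth+y corner [0.5352 0.0663 0.0465]
mouth-y corner [0.6517 0.0647 0.0465]
back -y [0.656  0.1681 0.0465]
back +y [0.5337 0.1657 0.0465]
slot end a [0.5796 0.1542 0.0465]
slot end b [0.6078 0.1548 0.0465]
rack bl [ 0.4071 -0.1564  0.026 ]
rack br [ 0.4096 -0.23    0.026 ]
rack tl [ 0.5308 -0.1506  0.026 ]
```

>>> step_arm:
  steps:
    - {"dz":-0.2}
    - {"dz":-0.4}
    - {"dz":-0.6}
    - {"dz":-0.8}
    - {"dx":-0.2,"dy":-0.12,"dz":-0.8,"roll":0.05}
    - {"dx":-0.4,"dy":-0.25,"dz":-0.8,"roll":0.1}
    - {"dx":-0.6,"dy":-0.38,"dz":-0.8,"roll":0.14}
    - {"dx":-0.8,"dy":-0.5,"dz":-0.8,"roll":0.18}
    - {"dx":-0.97,"dy":-0.63,"dz":-0.8,"roll":0.22}
    - {"dx":-0.97,"dy":-0.63,"dz":-0.8,"roll":0.26}
    - {"dx":-0.97,"dy":-0.63,"dz":-0.8,"roll":0.3}
    - {"dx":-0.97,"dy":-0.63,"dz":-0.8,"roll":0.34}
    - {"dx":-0.97,"dy":-0.63,"dz":-0.8,"roll":0.38}
    - {"dx":-0.97,"dy":-0.63,"dz":-0.8,"roll":0.408}
    - {"dx":-0.97,"dy":-0.63,"dz":-0.8,"roll":0.408}
  jaw: 0.6
  squeeze: 25

```text
invalid input at $.steps[0]: expected keys dx, dy, dz, roll
```

```bash
cat >> h.py <<'E'
from scipy.spatial.transform import Rotation as R
def to(x,y,z,yaw=-0.8):
    "fractions for the move; yaw = world angle (deg) of tool y, mod 180"
    s=observe();M=R.from_rotvec(s["ee_rot"]).as_matrix()
    d=M.T@(np.array([x,y,z])-s["tool_pos"])/.25
    a=np.degrees(np.arctan2(M[1,1],M[0,1]));r=-((yaw-a+90)%180-90)/180
    print("d",np.round(d,4),"roll",round(r,4),"yaw",round(a,2),"tilt",np.round(M[:,2],4))
def st():
    s=observe();print({k:np.round(s[k],4) for k in("t","tool_pos","force","finger_gap","finger_force","q")})
E
python3 -c "
from h import *
st();to(.45,.2,.4);to(.4592,-.191,.2)"
```

```text
{'t': np.float64(0.1), 'tool_pos': array([0.2147, 0.692 , 0.2318]), 'force': array([-0.2267,  0.1188, -0.16  ]), 'finger_gap': np.float64(0.0926), 'finger_force': np.float64(0.0), 'q': array([-1.3467,  0.6001, -0.0025,  1.6   ,  0.0018,  0.9429, -0.0798])}
d [-1.4821 -1.6019 -0.6702] roll 0.4087 yaw 72.77 tilt [-3.0e-04 -1.4e-03 -1.0e+00]
d [-1.9805 -3.0836  0.132 ] roll 0.4087 yaw 72.77 tilt [-3.0e-04 -1.4e-03 -1.0e+00]
```

>>> step_arm:
  steps:
    - {"dx":0,"dy":0,"dz":-0.2,"roll":0}
    - {"dx":0,"dy":0,"dz":-0.4,"roll":0}
    - {"dx":0,"dy":0,"dz":-0.6,"roll":0}
    - {"dx":0,"dy":0,"dz":-0.8,"roll":0}
    - {"dx":-0.2,"dy":-0.12,"dz":-0.8,"roll":0.045}
    - {"dx":-0.4,"dy":-0.25,"dz":-0.8,"roll":0.09}
    - {"dx":-0.6,"dy":-0.38,"dz":-0.8,"roll":0.13}
    - {"dx":-0.8,"dy":-0.5,"dz":-0.8,"roll":0.175}
    - {"dx":-0.97,"dy":-0.63,"dz":-0.8,"roll":0.22}
    - {"dx":-0.97,"dy":-0.63,"dz":-0.8,"roll":0.26}
    - {"dx":-0.97,"dy":-0.63,"dz":-0.8,"roll":0.3}
    - {"dx":-0.97,"dy":-0.63,"dz":-0.8,"roll":0.345}
    - {"dx":-0.97,"dy":-0.63,"dz":-0.8,"roll":0.39}
    - {"dx":-0.97,"dy":-0.63,"dz":-0.8,"roll":0.409}
    - {"dx":-0.97,"dy":-0.63,"dz":-0.8,"roll":0.409}
  jaw: 0.6
  squeeze: 25

```text
t: 1.6
tool_pos: [0.3995, 0.4701, 0.4322]
ee_rot: [2.238, 2.204, -0.001]
force: [-0.3, 0.4, 0.4]
finger_gap: 0.0558
finger_force: 0.0
```

```bash
python3 -c "
from h import *
st();to(.47,.23,.43);to(.4592,-.191,.2)"
```

```text
{'t': np.float64(1.6), 'tool_pos': array([0.3995, 0.4701, 0.4322]), 'force': array([-0.2931,  0.4089,  0.4206]), 'finger_gap': np.float64(0.0558), 'finger_force': np.float64(0.0), 'q': array([-1.2028,  0.3148,  0.3429,  1.6066, -0.11  ,  1.2401, -0.8551])}
d [-0.9559  0.2968  0.0096] roll -0.0005 yaw -0.89 tilt [-4.e-04 -7.e-04 -1.e+00]
d [-2.6397  0.28    0.9308] roll -0.0005 yaw -0.89 tilt [-4.e-04 -7.e-04 -1.e+00]
```

>>> step_arm:
  steps:
    - {"dx":-0.19,"dy":0.06,"dz":0,"roll":0}
    - {"dx":-0.38,"dy":0.12,"dz":0,"roll":0}
    - {"dx":-0.57,"dy":0.18,"dz":0,"roll":0}
    - {"dx":-0.76,"dy":0.24,"dz":0,"roll":0}
    - {"dx":-0.96,"dy":0.3,"dz":0,"roll":0}
    - {"dx":-0.96,"dy":0.3,"dz":0,"roll":0}

```text
t: 2.2
tool_pos: [0.4728, 0.222, 0.4334]
ee_rot: [2.244, 2.196, 0.0]
force: [0.2, 0.3, 0.6]
finger_gap: 0.056
finger_force: 0.0
```

>>> step_arm:
  steps:
    - {"dx":-0.19,"dy":0,"dz":0,"roll":0}
    - {"dx":-0.38,"dy":0,"dz":0.1,"roll":0}
    - {"dx":-0.57,"dy":0,"dz":0.2,"roll":0}
    - {"dx":-0.76,"dy":0,"dz":0.3,"roll":0}
    - {"dx":-0.95,"dy":0,"dz":0.4,"roll":0}
    - {"dx":-0.95,"dy":0,"dz":0.5,"roll":0}
    - {"dx":-0.95,"dy":0,"dz":0.6,"roll":0}

```text
t: 2.9
tool_pos: [0.4671, -0.0106, 0.2816]
ee_rot: [2.239, 2.203, -0.0]
force: [1.1, -0.1, -1.6]
finger_gap: 0.0557
finger_force: 0.0
```

```bash
python3 -c "
from h import *
st();to(.4592,-.191,.15);to(.4592,-.191,.054)"
```

```text
{'t': np.float64(2.9), 'tool_pos': array([ 0.4671, -0.0106,  0.2816]), 'force': array([ 1.0711, -0.0628, -1.5979]), 'finger_gap': np.float64(0.0557), 'finger_force': np.float64(0.0), 'q': array([-0.5466,  0.2488,  0.5623,  2.1353, -0.1831,  0.8028,  0.1131])}
d [-0.7218 -0.0198  0.5266] roll -0.0008 yaw -0.95 tilt [ 2.e-04 -3.e-04 -1.e+00]
d [-0.7217 -0.0199  0.9106] roll -0.0008 yaw -0.95 tilt [ 2.e-04 -3.e-04 -1.e+00]
```

>>> step_arm:
  steps:
    - {"dx":-0.19,"dy":-0.01,"dz":0.13,"roll":0}
    - {"dx":-0.38,"dy":-0.02,"dz":0.26,"roll":0}
    - {"dx":-0.57,"dy":-0.02,"dz":0.39,"roll":0}
    - {"dx":-0.722,"dy":-0.02,"dz":0.52,"roll":0}
    - {"dx":-0.722,"dy":-0.02,"dz":0.52,"roll":0}
    - {"dx":-0.722,"dy":-0.02,"dz":0.52,"roll":0}

```text
t: 3.5
tool_pos: [0.4589, -0.1911, 0.1508]
ee_rot: [-2.239, -2.201, 0.004]
force: [0.3, 0.9, 0.6]
finger_gap: 0.0557
finger_force: 0.0
```

```bash
python3 -c "
from h import *
st();to(.4592,-.191,.052)
im=grab_frame('scene');cv2.imwrite('pics/s1.png',cv2.resize(im[60:220,180:330,::-1],None,fx=3,fy=3))"
```

```text
{'t': np.float64(3.5), 'tool_pos': array([ 0.4589, -0.1911,  0.1508]), 'force': array([0.2884, 0.9325, 0.5663]), 'finger_gap': np.float64(0.0557), 'finger_force': np.float64(0.0), 'q': array([-0.0206,  0.487 ,  0.4241,  2.2086, -0.3952,  0.52  ,  0.6895])}
d [0.0006 0.0024 0.3952] roll -0.0011 yaw -1.0 tilt [-3.e-03 -3.e-04 -1.e+00]
```

View pics/s1.png

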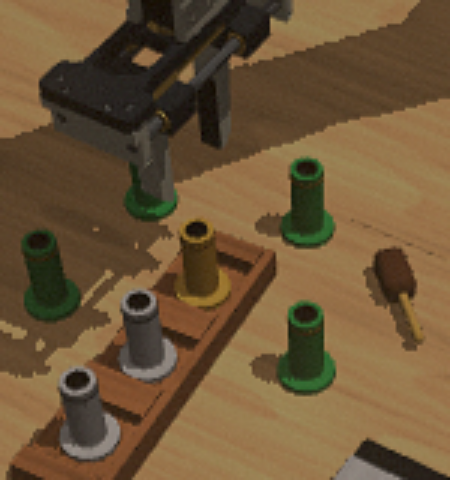

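The gripper hangs above the brass die: fingertips around crop (150,195) and (218,145), brass rim at (198,228). They straddle its axis and clear the steel die.

>>> step_arm:
  steps:
    - {"dx":0,"dy":0,"dz":0.1,"roll":0}
    - {"dx":0,"dy":0.001,"dz":0.2,"roll":0}
    - {"dx":0,"dy":0.001,"dz":0.28,"roll":0}
    - {"dx":0,"dy":0.001,"dz":0.35,"roll":0}
    - {"dx":0,"dy":0.001,"dz":0.395,"roll":0}
    - {"dx":0,"dy":0.001,"dz":0.395,"roll":0}
    - {"dx":0,"dy":0.001,"dz":0.395,"roll":0}

```text
t: 4.25
tool_pos: [0.4607, -0.1882, 0.0545]
ee_rot: [2.236, 2.206, 0.001]
force: [0.2, 0.3, -0.2]
finger_gap: 0.0557
finger_force: 0.0
```

>>> step_arm:
  steps:
    - {"dx":0,"dy":0,"dz":0,"roll":0}
    - {"dx":0,"dy":0,"dz":0,"roll":0}
    - {"dx":0,"dy":0,"dz":0,"roll":0}
    - {"dx":0,"dy":0,"dz":0,"roll":0}
    - {"dx":0,"dy":0,"dz":0,"roll":0}
    - {"dx":0,"dy":0,"dz":0,"roll":0}
    - {"dx":0,"dy":0,"dz":0,"roll":0}
    - {"dx":0,"dy":0,"dz":0,"roll":0}
  jaw: 0
  squeeze: 25

```text
t: 5.05
tool_pos: [0.4601, -0.1888, 0.0541]
ee_rot: [-2.238, -2.205, -0.0]
force: [-1.7, 0.8, 6.5]
finger_gap: 0.0258
finger_force: 25.0
```

>>> step_arm:
  steps:
    - {"dx":0,"dy":0,"dz":-0.03,"roll":0}
    - {"dx":0,"dy":0,"dz":-0.1,"roll":0}
    - {"dx":0,"dy":0,"dz":-0.2,"roll":0}
    - {"dx":0,"dy":0,"dz":-0.3,"roll":0}
    - {"dx":0,"dy":0,"dz":-0.4,"roll":0}
    - {"dx":0,"dy":0,"dz":-0.4,"roll":0}
    - {"dx":0,"dy":0,"dz":-0.4,"roll":0}

```text
t: 5.75
tool_pos: [0.4604, -0.1885, 0.1541]
ee_rot: [2.237, 2.205, 0.001]
force: [-0.5, 0.2, -2.3]
finger_gap: 0.0256
finger_force: 25.0
```

```bash
python3 -c "
from h import *
st();to(.594,.02,.154);
im=grab_frame('scene');cv2.imwrite('pics/s2.png',cv2.resize(im[60:220,180:330,::-1],None,fx=3,fy=3));st()"
```

```text
{'t': np.float64(5.75), 'tool_pos': array([ 0.4604, -0.1885,  0.1541]), 'force': array([-0.4624,  0.1787, -2.3066]), 'finger_gap': np.float64(0.0256), 'finger_force': np.float64(24.9997), 'q': array([-0.035 ,  0.4821,  0.4369,  2.2081, -0.4028,  0.525 ,  0.696 ])}
d [0.8416 0.5224 0.0011] roll -0.0001 yaw -0.82 tilt [ 1.1e-03 -1.0e-04 -1.0e+00]
{'t': np.float64(5.8), 'tool_pos': array([ 0.46  , -0.1884,  0.1535]), 'force': array([ 0.0231, -1.074 , -2.2713]), 'finger_gap': np.float64(0.0251), 'finger_force': np.float64(24.9997), 'q': array([-0.0345,  0.4832,  0.4362,  2.2085, -0.4029,  0.5249,  0.6961])}
```

View pics/s2.png

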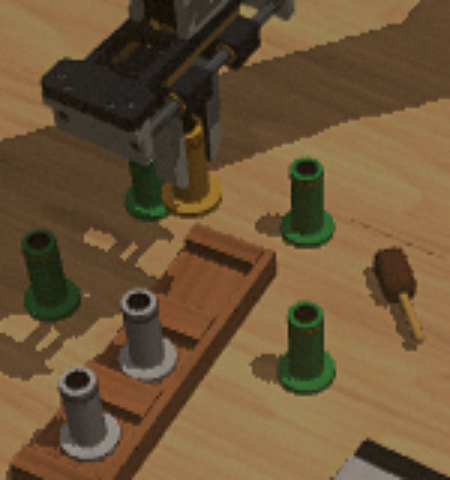

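The brass die is lifted clear and upright (crop flange at (190,195)), its bay is empty, and the steel dies are unmoved. Now over the ledge.

>>> step_arm:
  steps:
    - {"dx":0.1,"dy":0.06,"dz":0,"roll":0}
    - {"dx":0.24,"dy":0.15,"dz":0,"roll":0}
    - {"dx":0.4,"dy":0.25,"dz":0,"roll":0}
    - {"dx":0.55,"dy":0.34,"dz":0,"roll":0}
    - {"dx":0.7,"dy":0.43,"dz":0,"roll":0}
    - {"dx":0.8,"dy":0.5,"dz":0,"roll":0}
    - {"dx":0.842,"dy":0.522,"dz":0,"roll":0}
    - {"dx":0.842,"dy":0.522,"dz":0,"roll":0}
    - {"dx":0.842,"dy":0.522,"dz":0,"roll":0}
    - {"dx":0.842,"dy":0.522,"dz":0,"roll":0}

```text
t: 6.8
tool_pos: [0.5928, 0.0177, 0.1537]
ee_rot: [-2.241, -2.202, 0.002]
force: [-0.3, -0.7, -2.5]
finger_gap: 0.0254
finger_force: 25.0
```

```bash
python3 -c "
from h import *
st();to(.594,.02,.082)"
```

```text
{'t': np.float64(6.8), 'tool_pos': array([0.5928, 0.0177, 0.1537]), 'force': array([-0.268 , -0.7367, -2.5059]), 'finger_gap': np.float64(0.0254), 'finger_force': np.float64(24.9996), 'q': array([-0.4494,  0.5871,  0.4865,  1.9996, -0.4361,  0.6583,  0.3013])}
d [0.0095 0.0051 0.2867] roll -0.0011 yaw -1.01 tilt [-1.e-03 -7.e-04 -1.e+00]
```

>>> step_arm:
  steps:
    - {"dx":0,"dy":0.005,"dz":0.08,"roll":0}
    - {"dx":0,"dy":0.005,"dz":0.16,"roll":0}
    - {"dx":0,"dy":0.005,"dz":0.23,"roll":0}
    - {"dx":0,"dy":0.005,"dz":0.28,"roll":0}
    - {"dx":0,"dy":0.005,"dz":0.3,"roll":0}
    - {"dx":0,"dy":0.005,"dz":0.3,"roll":0}
    - {"dx":0,"dy":0.005,"dz":0.3,"roll":0}

```text
t: 7.5
tool_pos: [0.5954, 0.0193, 0.0795]
ee_rot: [2.238, 2.204, 0.001]
force: [-0.8, -0.6, -2.8]
finger_gap: 0.0254
finger_force: 25.0
```

```bash
python3 -c "
from h import *
st()
g=lambda im:np.clip((im/255.)**.6*255,0,255).astype('uint8')
a=grab_frame('scene')[170:290,250:390,::-1];b=grab_frame('top')[150:240,180:310,::-1]
a=cv2.resize(g(a),None,fx=4,fy=4,interpolation=2)[:,:];b=cv2.resize(g(b),None,fx=2,fy=2,interpolation=2)
o=np.zeros((480,800,3),'uint8');o[:,:560]=a;o[:180,560:]=b[:,:240]
cv2.imwrite('pics/s3.png',o);st()"
```

```text
{'t': np.float64(7.5), 'tool_pos': array([0.5954, 0.0193, 0.0795]), 'force': array([-0.8111, -0.6497, -2.7917]), 'finger_gap': np.float64(0.0254), 'finger_force': np.float64(24.9997), 'q': array([-0.3845,  0.6874,  0.3914,  2.0362, -0.5157,  0.5129,  0.3674])}
{'t': np.float64(7.6), 'tool_pos': array([0.5955, 0.0196, 0.0797]), 'force': array([-0.6716,  0.7135, -1.5186]), 'finger_gap': np.float64(0.0254), 'finger_force': np.float64(24.9996), 'q': array([-0.385 ,  0.6871,  0.3914,  2.0361, -0.5158,  0.5128,  0.3675])}
```

View pics/s3.png

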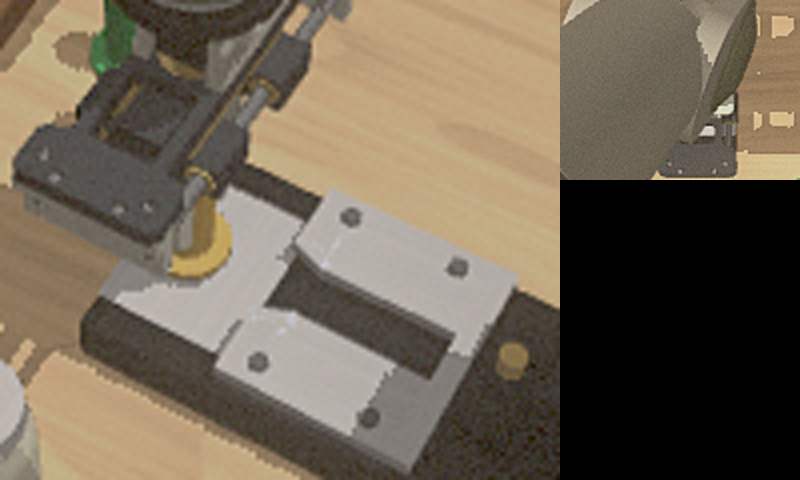

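The die is upright over the ledge, with its flange's right edge at crop (231,240). The slot mouth is ahead at (285,280), about in line. I'll do a quick lateral check in this same view.

```bash
python3 -c "
from h import *
from scipy.optimize import least_squares
im=grab_frame('scene')[:,:,::-1].copy();h=cv2.cvtColor(im,cv2.COLOR_BGR2HSV)
m=cv2.inRange(h,(15,110,70),(35,255,255));m[:220]=0;m[250:]=0;m[:,:280]=0;m[:,320:]=0
c=max(cv2.findContours(m,0,1)[0],key=cv2.contourArea)[:,0].astype(float);print(len(c),c.min(0),c.max(0))
# near-side boundary points: lower/right arc
for z in(.0374,.0434):
  w=np.array([ray('scene',u,v,z)[:2] for u,v in c]);
  def cost(p):return np.clip(np.hypot(*(w-p).T)-.022,-1,1)
  sel=(c[:,0]>300)|(c[:,1]>236)
  w=w[sel];r=least_squares(cost,[.595,.02],loss='soft_l1',f_scale=.001);print(z,r.x,np.round(r.fun*1e3,1))
st()"
```

```text
53 [293. 220.] [307. 239.]
0.0374 [0.59126639 0.01550596] [-1.8  0.4 -0.2 -0.6 -0.8 -0.8  1.6  1.9  2.4  0.1 -1.3  1.6  0.6 -0.
  1.3  1.3 -0.   0.7 -0.2 -0.7 -1.1 -1.1 -0.9 -0.4  0.3 -0.5 -0.9 -0.9
 -0.3  1.7  3.8  2.8  1.9]
0.0434 [0.59477861 0.01716912] [-1.9  0.3 -0.3 -0.7 -0.8 -0.9  1.6  1.9  2.4  0.1 -1.3  1.6  0.6 -0.
  1.3  1.3  0.   0.7 -0.1 -0.7 -1.  -1.1 -0.9 -0.5  0.3 -0.6 -1.  -1.
 -0.5  1.5  3.6  2.6  1.7]
{'t': np.float64(7.65), 'tool_pos': array([0.5955, 0.0197, 0.0796]), 'force': array([ 0.1057,  0.0585, -1.8542]), 'finger_gap': np.float64(0.0256), 'finger_force': np.float64(24.9997), 'q': array([-0.3851,  0.6871,  0.3913,  2.0361, -0.5158,  0.5127,  0.3675])}
```

>>> step_arm:
  steps:
    - {"dx":0,"dy":0,"dz":0.01,"roll":0}
    - {"dx":0,"dy":0,"dz":0.02,"roll":0}
    - {"dx":0,"dy":0,"dz":0.024,"roll":0}
    - {"dx":0,"dy":0,"dz":0.024,"roll":0}
    - {"dx":0,"dy":0,"dz":0.024,"roll":0}

```text
t: 8.15
tool_pos: [0.5951, 0.0196, 0.0728]
ee_rot: [2.238, 2.205, -0.0]
force: [-0.5, -0.6, -2.9]
finger_gap: 0.0256
finger_force: 25.0
```

>>> step_arm:
  steps:
    - {"dx":0,"dy":0,"dz":0.002,"roll":0}
    - {"dx":0,"dy":0,"dz":0.004,"roll":0}
    - {"dx":0,"dy":0,"dz":0.004,"roll":0}

```text
t: 8.45
tool_pos: [0.5951, 0.0197, 0.0722]
ee_rot: [2.238, 2.205, 0.0]
force: [-0.9, 0.3, 2.7]
finger_gap: 0.0255
finger_force: 25.0
```

>>> step_arm:
  steps:
    - {"dx":0,"dy":0,"dz":0.002,"roll":0}
    - {"dx":0,"dy":0,"dz":0.002,"roll":0}
    - {"dx":0,"dy":0,"dz":0.002,"roll":0}

```text
t: 8.75
tool_pos: [0.5951, 0.0197, 0.0721]
ee_rot: [-2.238, -2.205, -0.001]
force: [-2.8, -0.3, 9.2]
finger_gap: 0.0254
finger_force: 25.0
```

>>> step_arm:
  steps:
    - {"dx":0,"dy":0,"dz":-0.007,"roll":0}
    - {"dx":0,"dy":-0.002,"dz":-0.007,"roll":0}
    - {"dx":0.03,"dy":-0.002,"dz":-0.007,"roll":0}
    - {"dx":0.06,"dy":-0.002,"dz":-0.007,"roll":0}
    - {"dx":0.08,"dy":-0.002,"dz":-0.007,"roll":0}
    - {"dx":0.09,"dy":-0.002,"dz":-0.007,"roll":0}
    - {"dx":0.1,"dy":-0.002,"dz":-0.007,"roll":0}
    - {"dx":0.11,"dy":-0.002,"dz":-0.007,"roll":0}
    - {"dx":0.11,"dy":-0.002,"dz":-0.007,"roll":0}

```text
t: 9.65
tool_pos: [0.595, 0.0475, 0.0731]
ee_rot: [-2.238, -2.205, 0.0]
force: [-0.3, 0.5, -2.2]
finger_gap: 0.0255
finger_force: 25.0
```

>>> step_arm:
  steps:
    - {"dx":0.01,"dy":0,"dz":0,"roll":0}
    - {"dx":0.02,"dy":0,"dz":0,"roll":0}
    - {"dx":0.03,"dy":0,"dz":0,"roll":0}
    - {"dx":0.04,"dy":0,"dz":0,"roll":0}
    - {"dx":0.04,"dy":0,"dz":0,"roll":0}

```text
t: 10.15
tool_pos: [0.5952, 0.0578, 0.0731]
ee_rot: [-2.237, -2.205, -0.0]
force: [-0.8, 0.1, -2.2]
finger_gap: 0.0257
finger_force: 25.0
```

```bash
python3 -c "
from h import *
st();to(.5953,.09,.0734)"
```

```text
{'t': np.float64(10.15), 'tool_pos': array([0.5952, 0.0578, 0.0731]), 'force': array([-0.8201,  0.0676, -2.1934]), 'finger_gap': np.float64(0.0257), 'finger_force': np.float64(24.9997), 'q': array([-0.448 ,  0.6998,  0.3921,  2.0333, -0.5315,  0.5075,  0.3187])}
d [ 0.1289 -0.0013 -0.0012] roll -0.0001 yaw -0.82 tilt [ 0.e+00  2.e-04 -1.e+00]
```

>>> step_arm:
  steps:
    - {"dx":0.01,"dy":0,"dz":0,"roll":0}
    - {"dx":0.02,"dy":0,"dz":0,"roll":0}
    - {"dx":0.03,"dy":0,"dz":0,"roll":0}
    - {"dx":0.04,"dy":0,"dz":0,"roll":0}
    - {"dx":0.04,"dy":0,"dz":0,"roll":0}

```text
t: 10.65
tool_pos: [0.5953, 0.0678, 0.0731]
ee_rot: [-2.237, -2.206, -0.0]
force: [-0.1, 0.2, -1.5]
finger_gap: 0.0255
finger_force: 25.0
```

>>> step_arm:
  steps:
    - {"dx":0.01,"dy":0,"dz":0,"roll":0}
    - {"dx":0.02,"dy":0,"dz":0,"roll":0}
    - {"dx":0.03,"dy":0,"dz":0,"roll":0}
    - {"dx":0.03,"dy":0,"dz":0,"roll":0}

```text
t: 11.05
tool_pos: [0.5954, 0.0753, 0.0731]
ee_rot: [-2.237, -2.205, -0.0]
force: [-0.2, 0.2, -2.2]
finger_gap: 0.0256
finger_force: 25.0
```

>>> step_arm:
  steps:
    - {"dx":0.01,"dy":0,"dz":0,"roll":0}
    - {"dx":0.02,"dy":0,"dz":0,"roll":0}
    - {"dx":0.03,"dy":0,"dz":0,"roll":0}
    - {"dx":0.04,"dy":0,"dz":0,"roll":0}
    - {"dx":0.04,"dy":0,"dz":0,"roll":0}

```text
t: 11.55
tool_pos: [0.5955, 0.0853, 0.0731]
ee_rot: [-2.237, -2.205, -0.0]
force: [-0.3, 0.5, -2.9]
finger_gap: 0.0254
finger_force: 25.0
```

>>> step_arm:
  steps:
    - {"dx":0.01,"dy":0,"dz":0,"roll":0}
    - {"dx":0.02,"dy":0,"dz":0,"roll":0}
    - {"dx":0.03,"dy":0,"dz":0,"roll":0}
    - {"dx":0.04,"dy":0,"dz":0,"roll":0}
    - {"dx":0.04,"dy":0,"dz":0,"roll":0}

```text
t: 12.05
tool_pos: [0.5957, 0.0953, 0.0731]
ee_rot: [-2.237, -2.205, -0.0]
force: [-0.1, 0.9, -2.9]
finger_gap: 0.0255
finger_force: 25.0
```

>>> step_arm:
  steps:
    - {"dx":0.01,"dy":0,"dz":0,"roll":0}
    - {"dx":0.02,"dy":0,"dz":0,"roll":0}
    - {"dx":0.03,"dy":0,"dz":0,"roll":0}
    - {"dx":0.03,"dy":0,"dz":0,"roll":0}

```text
t: 12.45
tool_pos: [0.5958, 0.1028, 0.0731]
ee_rot: [-2.237, -2.205, -0.0]
force: [-0.9, -0.3, -1.4]
finger_gap: 0.0259
finger_force: 25.0
```

>>> step_arm:
  steps:
    - {"dx":0.004,"dy":0,"dz":0,"roll":0}
    - {"dx":0.008,"dy":0,"dz":0,"roll":0}
    - {"dx":0.008,"dy":0,"dz":0,"roll":0}

```text
t: 12.75
tool_pos: [0.5958, 0.1043, 0.0731]
ee_rot: [-2.238, -2.205, -0.0]
force: [0.1, 0.3, -1.7]
finger_gap: 0.0256
finger_force: 25.0
```

>>> step_arm:
  steps:
    - {"dx":0.004,"dy":0,"dz":0,"roll":0}
    - {"dx":0.008,"dy":0,"dz":0,"roll":0}
    - {"dx":0.008,"dy":0,"dz":0,"roll":0}

```text
t: 13.05
tool_pos: [0.5959, 0.1064, 0.0731]
ee_rot: [-2.238, -2.205, -0.0]
force: [0.1, -0.1, -2.1]
finger_gap: 0.0259
finger_force: 25.0
```

>>> step_arm:
  steps:
    - {"dx":0.002,"dy":0,"dz":0,"roll":0}
    - {"dx":0.004,"dy":0,"dz":0,"roll":0}
    - {"dx":0.004,"dy":0,"dz":0,"roll":0}

```text
t: 13.35
tool_pos: [0.5959, 0.1073, 0.0731]
ee_rot: [2.238, 2.205, 0.0]
force: [0.5, -0.1, -1.8]
finger_gap: 0.0261
finger_force: 25.0
```

>>> step_arm:
  steps:
    - {"dx":0.002,"dy":0,"dz":0,"roll":0}
    - {"dx":0.004,"dy":0,"dz":0,"roll":0}
    - {"dx":0.004,"dy":0,"dz":0,"roll":0}

```text
t: 13.65
tool_pos: [0.5959, 0.1083, 0.0731]
ee_rot: [-2.238, -2.205, 0.0]
force: [-0.3, -0.7, -1.9]
finger_gap: 0.0257
finger_force: 25.0
```

>>> step_arm:
  steps:
    - {"dx":0.002,"dy":0,"dz":0,"roll":0}
    - {"dx":0.004,"dy":0,"dz":0,"roll":0}
    - {"dx":0.004,"dy":0,"dz":0,"roll":0}

```text
t: 13.95
tool_pos: [0.5959, 0.1094, 0.0731]
ee_rot: [2.238, 2.205, 0.0]
force: [0.1, 0.5, -2.3]
finger_gap: 0.0256
finger_force: 25.0
```

>>> step_arm:
  steps:
    - {"dx":0.002,"dy":0,"dz":0,"roll":0}
    - {"dx":0.004,"dy":0,"dz":0,"roll":0}
    - {"dx":0.004,"dy":0,"dz":0,"roll":0}

```text
t: 14.25
tool_pos: [0.5959, 0.1103, 0.0732]
ee_rot: [2.238, 2.205, 0.0]
force: [0.1, -0.2, -1.9]
finger_gap: 0.0256
finger_force: 25.0
```

>>> step_arm:
  steps:
    - {"dx":0.002,"dy":0,"dz":0,"roll":0}
    - {"dx":0.004,"dy":0,"dz":0,"roll":0}
    - {"dx":0.004,"dy":0,"dz":0,"roll":0}

```text
t: 14.55
tool_pos: [0.5959, 0.1113, 0.0731]
ee_rot: [2.238, 2.205, 0.0]
force: [-0.4, 1.2, -3.3]
finger_gap: 0.0259
finger_force: 25.0
```

>>> step_arm:
  steps:
    - {"dx":0.002,"dy":0,"dz":0,"roll":0}
    - {"dx":0.004,"dy":0,"dz":0,"roll":0}
    - {"dx":0.004,"dy":0,"dz":0,"roll":0}

```text
t: 14.85
tool_pos: [0.5959, 0.1123, 0.0731]
ee_rot: [-2.238, -2.205, -0.0]
force: [0.2, -0.1, -1.5]
finger_gap: 0.0253
finger_force: 25.0
```

>>> step_arm:
  steps:
    - {"dx":0.002,"dy":0,"dz":0,"roll":0}
    - {"dx":0.004,"dy":0,"dz":0,"roll":0}
    - {"dx":0.004,"dy":0,"dz":0,"roll":0}

```text
t: 15.15
tool_pos: [0.5959, 0.1134, 0.0731]
ee_rot: [-2.238, -2.205, -0.0]
force: [0.9, -0.1, -2.1]
finger_gap: 0.0256
finger_force: 25.0
```

>>> step_arm:
  steps:
    - {"dx":0.002,"dy":0,"dz":0,"roll":0}
    - {"dx":0.004,"dy":0,"dz":0,"roll":0}
    - {"dx":0.004,"dy":0,"dz":0,"roll":0}

```text
t: 15.45
tool_pos: [0.596, 0.1143, 0.0732]
ee_rot: [-2.238, -2.205, -0.0]
force: [0.9, -0.4, -1.9]
finger_gap: 0.0254
finger_force: 25.0
```

>>> step_arm:
  steps:
    - {"dx":0.002,"dy":0,"dz":0,"roll":0}
    - {"dx":0.004,"dy":0,"dz":0,"roll":0}
    - {"dx":0.004,"dy":0,"dz":0,"roll":0}

```text
t: 15.75
tool_pos: [0.596, 0.1154, 0.0731]
ee_rot: [-2.238, -2.205, -0.0]
force: [-0.2, 0.5, -2.4]
finger_gap: 0.0256
finger_force: 25.0
```

>>> step_arm:
  steps:
    - {"dx":0.002,"dy":0,"dz":0,"roll":0}
    - {"dx":0.004,"dy":0,"dz":0,"roll":0}
    - {"dx":0.004,"dy":0,"dz":0,"roll":0}

```text
t: 16.05
tool_pos: [0.596, 0.1163, 0.0731]
ee_rot: [-2.238, -2.205, -0.0]
force: [-0.3, -0.5, -1.5]
finger_gap: 0.0253
finger_force: 25.0
```

>>> step_arm:
  steps:
    - {"dx":0.002,"dy":0,"dz":0,"roll":0}
    - {"dx":0.004,"dy":0,"dz":0,"roll":0}
    - {"dx":0.004,"dy":0,"dz":0,"roll":0}

```text
t: 16.35
tool_pos: [0.596, 0.1173, 0.0732]
ee_rot: [2.238, 2.205, 0.0]
force: [-1.0, 0.1, -2.0]
finger_gap: 0.0254
finger_force: 25.0
```

>>> step_arm:
  steps:
    - {"dx":0.002,"dy":0,"dz":0,"roll":0}
    - {"dx":0.004,"dy":0,"dz":0,"roll":0}
    - {"dx":0.004,"dy":0,"dz":0,"roll":0}

```text
t: 16.65
tool_pos: [0.5961, 0.1183, 0.0731]
ee_rot: [2.238, 2.205, 0.0]
force: [-0.4, 0.2, -1.5]
finger_gap: 0.0254
finger_force: 25.0
```

>>> step_arm:
  steps:
    - {"dx":0.002,"dy":0,"dz":0,"roll":0}
    - {"dx":0.004,"dy":0,"dz":0,"roll":0}
    - {"dx":0.004,"dy":0,"dz":0,"roll":0}

```text
t: 16.95
tool_pos: [0.596, 0.1187, 0.0732]
ee_rot: [2.238, 2.204, -0.001]
force: [-0.2, -2.1, -1.4]
finger_gap: 0.0255
finger_force: 25.0
```

>>> step_arm:
  steps:
    - {"dx":0.0015,"dy":0,"dz":0,"roll":0}
    - {"dx":0.0015,"dy":0,"dz":0,"roll":0}
    - {"dx":0.0015,"dy":0,"dz":0,"roll":0}

```text
t: 17.25
tool_pos: [0.596, 0.1189, 0.0732]
ee_rot: [2.238, 2.204, -0.001]
force: [-1.2, -5.1, -0.8]
finger_gap: 0.0257
finger_force: 25.0
```

Steady contact of about 5 N, with the tool stopped: that is the pin. Now I ease off, lower the die onto the bed and release.

>>> step_arm:
  steps:
    - {"dx":-0.0015,"dy":0,"dz":0,"roll":0}
    - {"dx":-0.0015,"dy":0,"dz":0.002,"roll":0}
    - {"dx":-0.0015,"dy":0,"dz":0.004,"roll":0}
    - {"dx":-0.0015,"dy":0,"dz":0.004,"roll":0}
    - {"dx":-0.0015,"dy":0,"dz":0.004,"roll":0}

```text
t: 17.75
tool_pos: [0.5962, 0.1189, 0.0723]
ee_rot: [2.238, 2.204, 0.0]
force: [-0.5, -4.8, 0.2]
finger_gap: 0.0256
finger_force: 25.0
```

>>> step_arm:
  steps:
    - {"dx":-0.001,"dy":0,"dz":0,"roll":0}
    - {"dx":-0.001,"dy":0,"dz":0,"roll":0}

```text
t: 17.95
tool_pos: [0.5962, 0.1189, 0.0722]
ee_rot: [2.238, 2.205, 0.0]
force: [0.0, -5.1, 0.8]
finger_gap: 0.0256
finger_force: 25.0
```

>>> step_arm:
  steps:
    - {"dx":-0.001,"dy":0,"dz":0,"roll":0}
    - {"dx":-0.001,"dy":0,"dz":0,"roll":0}
    - {"dx":-0.001,"dy":0,"dz":0,"roll":0}
    - {"dx":-0.001,"dy":0,"dz":0,"roll":0}
    - {"dx":-0.001,"dy":0,"dz":0,"roll":0}
    - {"dx":-0.001,"dy":0,"dz":0,"roll":0}
  jaw: 0.6

```text
t: 18.55
tool_pos: [0.596, 0.1189, 0.0721]
ee_rot: [-2.238, -2.205, -0.0]
force: [0.9, -1.1, 0.1]
finger_gap: 0.0557
finger_force: 0.0
```

>>> step_arm:
  steps:
    - {"dx":0,"dy":0,"dz":-0.05,"roll":0}
    - {"dx":0,"dy":0,"dz":-0.15,"roll":0}
    - {"dx":0,"dy":0,"dz":-0.3,"roll":0}
    - {"dx":0,"dy":0,"dz":-0.45,"roll":0}
    - {"dx":-0.2,"dy":0,"dz":-0.6,"roll":0}
    - {"dx":-0.4,"dy":0,"dz":-0.6,"roll":0}
    - {"dx":-0.6,"dy":0,"dz":-0.6,"roll":0}
    - {"dx":-0.8,"dy":0,"dz":-0.6,"roll":0}
    - {"dx":-1,"dy":0,"dz":-0.6,"roll":0}
    - {"dx":-1,"dy":0,"dz":-0.6,"roll":0}

```text
t: 19.55
tool_pos: [0.5911, -0.1384, 0.2239]
ee_rot: [2.244, 2.193, -0.001]
force: [-0.1, -0.8, 0.6]
finger_gap: 0.0559
finger_force: 0.0
```

```bash
python3 -c "
from h import *
g=lambda im:np.clip((im/255.)**.6*255,0,255).astype('uint8')
a=grab_frame('scene')[170:290,250:390,::-1];b=grab_frame('top')[160:235,180:280,::-1]
a=cv2.resize(g(a),None,fx=3,fy=3,interpolation=2);b=cv2.resize(g(b),None,fx=3.6,fy=3.6,interpolation=2)
o=np.zeros((360,780,3),'uint8');o[:,:420]=a;o[:270,420:]=b
cv2.imwrite('pics/s4.png',o);st()"
```

```text
{'t': np.float64(19.65), 'tool_pos': array([ 0.5918, -0.134 ,  0.2231]), 'force': array([-0.3105,  1.6469,  0.7188]), 'finger_gap': np.float64(0.0555), 'finger_force': np.float64(0.0), 'q': array([-0.2487,  0.5195,  0.5643,  1.9135, -0.3737,  0.8127,  0.4973])}
```

View pics/s4.png

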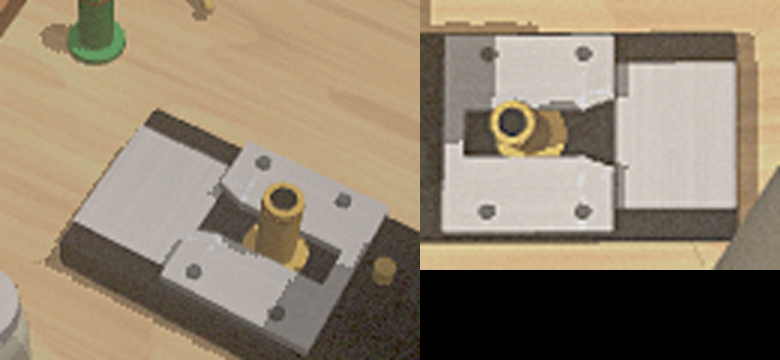

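The die stands in the slot: rim at top crop (513,121) and scene crop (284,197), flange under the plate. I'll check its numbers before handing in.

```bash
python3 -c "
from h import *
print(ray('top',180+93.5/3.6-.4,160+121.5/3.6-.4,.096),ray('scene',250+284.5/3-.3,170+197.5/3-.3,.096))
print('flange visible centre',ray('top',180+(548-420)/3.6,160+133/3.6,.036))"
```

```text
[0.5970506  0.11544883 0.096     ] [0.59412656 0.11673973 0.096     ]
flange visible centre [0.5959556  0.10457849 0.036     ]
```

```bash
python3 -c "
from h import *
print(close_job())"
```

```text
the job is handed in; nothing more can be done
None
```

The brass die is in the slot with its flange under the plate, resting against the stop pin (felt at about 5 N); I let go of it and handed the job in at about 20 s, and the hand-in returned no verdict.

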